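# Hang up the paste kettle and crack the humidification chamber's stuck lid

## Robot

A 6-joint arm with a two-finger parallel gripper is mounted at the origin on the work surface. World frame = base frame: x ahead of the robot, y to its left, z up, the work surface at z = 0. Lengths are in m, angles in rad, forces in N, time in s.
With the tool pointing down it reaches from about 0.3 to 0.775 m from the base axis. Payload 14.6 kg.
Tool frame: the origin (TCP) lies on the centre line of the jaws, within the pads' length; the fingertips stand 22 mm ahead of it and the grasp point (between the pads) lies 3 mm ahead of it (tips_ahead is the distance from the TCP to the fingertips, in m); z points along the fingers, y is the line along which they close (so a half turn about z gives the same grasp; the last joint's range is limited). The gripper opens to 94 mm and grips with 3 to 60 N. Pads are 16 mm wide; open, the fingers measure 119 mm over their backs; the gripper's body (75 mm by 177 mm) begins 78 mm behind the grasp point.
Start: joints at [-0.067, 0.3, 1.521, -0, 1.321, -0.067], TCP at [0.55, -0, 0.227] pointing down, gripper open.
Joint ranges: [-3.03, 3.03], [-0.79, 2.21], [0.23, 2.52], [-1.04, 4.18], [0, 3.07], [-2.55, 2.55]. Speed limits (rad/s): [2.22, 2.22, 2.57, 3.14, 3.14, 3.14].

## Interface

Orientations are given as a rotation vector (axis times angle).
In Python, from rig import movep, servo_line, goto_joints, let_go, close, wait, inverse_kinematics, read_state, capture, camera_params, Unreachable, hand_in, spot_in, tips_ahead gives the robot as it stands. Calls block until the motion is done:
- movep(position, orientation): joint-space move of the TCP to a pose.
- servo_line(position, frame=None, velocity=0.15): straight line of the TCP; frame=None keeps the orientation; velocity is the mean speed in m/s.
- goto_joints(angles): joint-space move.
- let_go() and close(force=None): open the fingers fully, or close them until they stop; force is the grip in N (None keeps the last).
- wait(seconds).
- inverse_kinematics(position, orientation): joint angles nearest the present ones, or None.
- read_state(): the state.
- capture(name): name is "scene" or "side" or "wrist"; returns (picture, depth): 480x640x3 uint8, red, green, blue; 480x640 float32, m along the optical axis (not along the pixel's ray), 0 where there is no reading.
- camera_params(name): a dict with "camera_matrix" (3x3 intrinsics, pixels), "R" (3x3) and "t" (3): a world point X has camera coordinates R X + t. Camera axes: x right, y down, z forward; pixel columns grow to the right and rows downward; lengths in m; the calibration is good to about 2 mm. The wrist camera is an equidistant fisheye: a pixel r from the principal point sees the ray r / f radians off the axis. A picture is of the moment at which its call begins: read the wrist's pose just before it. camera_params takes no time and is no camera call; for the wrist camera it gives the pose at the moment of the call.
A pose or a line that the arm cannot do raises Unreachable and nothing moves.
- hand_in(): hands the job in; it is judged then, once.
Trained networks look in the newest picture that a camera, given by its name, has taken for a name from the list of things; names that differ only in an ending like _2 or _b are one class to them, and where a whole thing is asked for, a point or a joint stands for the part that bears it (a point fixed in the world has none). Each returns a list of dicts, best first, with "confidence" (0 to 1); they miss things now and then, are a little off and sometimes report something else, mostly with a low value. They report only what shows in the picture. A call takes as long as a camera call. They do not tell look-alikes from the thing itself.
- spot_in(label, camera): "xyz" ([x, y, z] in m, in the coordinates of the camera as it stood for that picture, good to about 4 mm: the middle of the surface that is visible of it).
The state is a dict: "time_s": time; "q": joint angles; "dq": joint speeds; "effort": joint torques, N m; "eef_pos": TCP position; "ee_rot": TCP orientation; "force": force on the tool from outside, world axes, zero at the start; "moment": the same for the moment, N m; "width": finger opening in m; "grip_force": force on a finger pad.
Only numpy, scipy, OpenCV 4.12 (cv2) and the standard library are available. Lean on these libraries where they do the work, as an engineer would, in place of code of your own. Each camera call takes 0.05 s, during which the arm holds its last target. There are 200 camera calls.

## Task

The little paste kettle has been left standing on the lid of the clear humidification chamber: hang it by its bail on the hook of the stand and let go of it. Then take the lid's red handle, pull the lid free of its tacky seal without letting it fly up, and hold it just ajar so that the damp air can vent: about 30 mm open at the front edge, clearly within 20 to 40 mm. Finish there, still holding the lid open by its handle, with the kettle hanging and the sanding block, wax tin and scraper left where they are.

Things in the scene. Friction and masses are not known exactly. Their poses are not given: they have to be found in the camera images.
- kettle: White enamelled paste kettle with a blue rim: a small open pail 80 mm high, 80 mm across at the foot and 100 mm at the rim, 250 g. It stands on the chamber's lid at the start. Origin: centre of its underside, z up; the arched bail spans its y axis.
- kettle_center (a point): Centre of the kettle, half-way up the pail: 40 mm above its underside, on its axis.
- bail_top (a point): Middle of the top of the kettle's bail (centre of the bar), 160 mm above the underside. The bail is a stiff steel arch fixed to the pail in its y-z plane, bar 8 to 10 mm thick, black sleeve on top. Nearly level along y: 1 mm lower at 22 mm from the middle, 7 mm at 44 mm, then it drops steeply to the rim at 54 mm. Opening between bail and rim: 75 mm high. Axes: y along the bar, z up.
- stand: Short laboratory stand, does not move: grey base plate 200 x 130 mm and 12 mm thick, a steel rod 12 mm thick and 250 mm high, and a steel hook clamped to it. Origin on the bench right under the hook's seat; x points from the hook's tip to the rod, which stands at x = +115 mm.
- hook_seat (a point): Where the bail shall rest: top of the hook's wire at the bottom of its vee dip, 219 mm above the bench; axes as the stand's (x towards the rod, z up). The 8 mm wire runs along x: it rises 12 mm within 21 mm to either side, then runs level to the clamp (x = +98 mm); on the other side it turns up to a free tip at x = -26 mm, top 26 mm above the seat. A hung bail's centre lies 5 mm above the seat.
- chamber: Humidification chamber, does not move: clear acrylic box 220 mm deep (x), 240 mm wide (y), with a black gasket on its rim and a framed clear lid; the top of the closed lid is 107 mm above the bench. Origin: centre of its underside; x points from the front, where the lid's handle is, to the hinge.
- lid (a joint): Opening angle of the lid, rad: 0 shut, grows as the front rises, stop at 0.4. Front edge 220 mm from the hinge: 30 mm open = 0.136 rad. The lid (420 g) falls shut by itself. Its tacky gasket needs a peak of 14 to 17 N straight up at the handle (weight included); the pull is half that at 0.05 rad, and from 0.08 rad only about the weight is left, 1 to 4 N at the handle. It sticks again if shut.
- lid_handle (a point): Centre of the lid's handle: a red round bar 11 mm thick, 126 mm long, along the y axis of the chamber, on two posts 110 mm apart; its centre lies 34 mm above the lid's top, 195 mm from the hinge and 46 mm above it when shut. It moves and turns with the lid; axes as the chamber's when shut.
- lid_hinge (a point): Middle of the lid's hinge axis, 95 mm above the bench at the back of the chamber; the axis runs along its y. It does not move.
- block: Green sanding block with a cork sole, 95 x 45 x 23 mm, a bystander on the bench between chamber and stand. Origin: centre of its underside.
- wax_tin: Round green wax tin, 68 mm across and 42 mm high, a bystander on the bench, farther out between chamber and stand. Origin: centre of its underside.
- scraper: Scraper with a wooden handle and a flat steel blade, 140 mm long along x, 44 mm wide and 16 mm high, a bystander on the bench before the stand. Origin: centre of its underside, handle to -x.
Not all that is in view belongs to the job. Of the things shaped like the kettle, the white one is meant.

How it is judged:
By the outcome, as a careful person would: the job done as asked, in the order asked, and still so for the second after the job is handed in, while the arm keeps its last pose, push and grip.
It also fails if it takes over 56 s, if anything falls off the work surface, if the arm or the gripper's body presses on something with over 40 N, if the wrist force passes 120 N, or if a joint passes its speed limit or range.

## Working session

There is one attempt and no reset: what is moved stays moved. The work goes in short steps, each a Python script; the robot and the scene stay as the last script left them, time stands still between calls to the robot, and variables do not carry over. Pictures are saved under pics/ and viewed, at most 10 in all, crops included, and the job is handed in when it is done.

```bash
ls; mkdir -p pics
cat > h.py <<'E'
import numpy as np, cv2
from rig import *
def toworld(cam,p):
    c=camera_params(cam); return np.array(c["R"]).T@(np.array(p)-np.array(c["t"]))
def save(img,n): cv2.imwrite("pics/"+n,img[:,:,::-1])
def px(cam,X):
    c=camera_params(cam); p=np.array(c["R"])@X+c["t"]; u=np.array(c["camera_matrix"])@p; return u[:2]/u[2]
def cloud(cam,d):
    c=camera_params(cam);K=np.array(c["camera_matrix"]);v,u=np.mgrid[:480,:640]
    P=np.stack([(u-K[0,2])/K[0,0]*d,(v-K[1,2])/K[1,1]*d,d],-1)
    W=(P-np.array(c["t"]))@np.array(c["R"]); W[d<=0]=np.nan; return W
E
python3 - <<'E'
from h import *
for c in("scene","side"):
    im,d=capture(c); save(im,c+"0.png"); np.savez("pics/"+c+"0.npz",im=im,d=d)
    p=camera_params(c); print(c,np.round(-np.array(p["R"]).T@p["t"],3))
    for l in("kettle","bail_top","hook_seat","stand","lid_handle","chamber","lid_hinge","block","wax_tin","scraper"):
        for r in spot_in(l,c)[:3]:
            X=toworld(c,r["xyz"]); print(l,round(r["confidence"],2),np.round(X,3),np.round(px(c,X)))
print(read_state()["time_s"])
E
```

```text
pics
scene [0.97  0.422 0.939]
kettle 0.8 [0.315 0.195 0.056] [468. 260.]
kettle 0.71 [0.816 0.241 0.039] [326. 429.]
kettle 0.58 [0.579 0.235 0.154] [414. 321.]
bail_top 0.84 [0.305 0.202 0.055] [473. 259.]
bail_top 0.79 [0.577 0.236 0.152] [414. 321.]
bail_top 0.56 [0.813 0.241 0.038] [327. 428.]
hook_seat 0.87 [ 0.668 -0.227  0.01 ] [243. 250.]
stand 0.62 [ 0.668 -0.225  0.013] [243. 249.]
lid_handle 0.7 [0.578 0.286 0.107] [431. 349.]
chamber 0.88 [0.596 0.277 0.106] [421. 352.]
lid_hinge 0.62 [0.606 0.28  0.105] [419. 356.]
block 0.64 [0.458 0.007 0.021] [367. 255.]
wax_tin 0.83 [0.72  0.026 0.042] [291. 322.]
wax_tin 0.38 [0.46  0.008 0.022] [367. 256.]
side [0.163 0.854 0.775]
kettle 0.92 [0.577 0.247 0.165] [242. 312.]
kettle 0.92 [0.32  0.204 0.056] [403. 390.]
kettle 0.61 [0.811 0.254 0.06 ] [131. 326.]
bail_top 0.98 [0.812 0.252 0.057] [132. 327.]
bail_top 0.92 [0.319 0.203 0.055] [404. 390.]
hook_seat 0.94 [ 0.653 -0.222  0.014] [319. 233.]
chamber 0.57 [0.513 0.318 0.104] [258. 382.]
chamber 0.37 [0.52  0.29  0.107] [263. 367.]
lid_hinge 0.9 [0.511 0.316 0.109] [260. 380.]
lid_hinge 0.41 [ 0.495 -0.167  0.016] [376. 260.]
block 0.97 [0.446 0.014 0.024] [368. 313.]
wax_tin 0.63 [0.726 0.014 0.042] [241. 272.]
scraper 0.84 [ 0.498 -0.168  0.011] [374. 262.]
scraper 0.48 [0.52  0.292 0.106] [262. 369.]
scraper 0.33 [0.579 0.246 0.165] [241. 311.]
1.1
```

View pics/scene0.png

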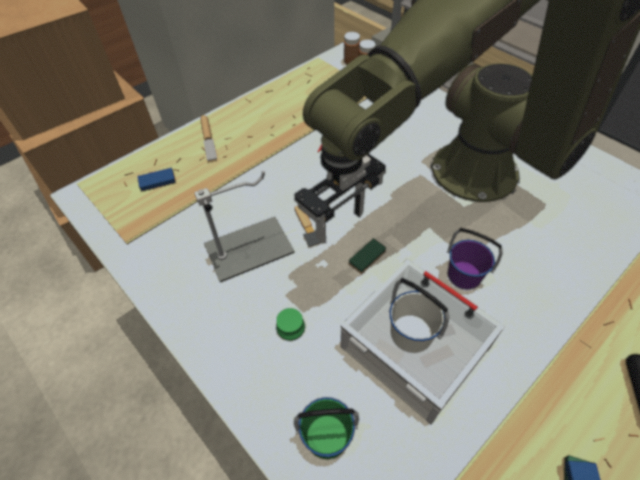

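View pics/side0.png

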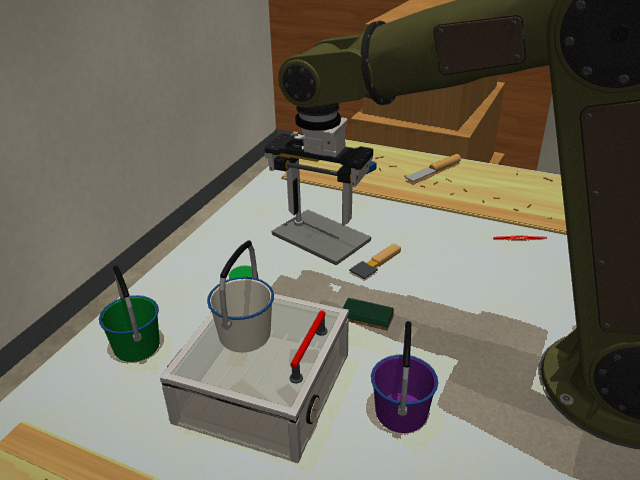

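Candidates for "kettle": white on the lid (scene 414,321; side 242,312), purple (468,260; 403,390) and green (326,429; 132,327). I choose the white one. The red handle is at scene (450,292) and side (308,340); the hook runs from scene (205,195) to (263,178).

Run:
```python
from h import *
for c in("scene","side"):
    z=np.load(f"pics/{c}0.npz"); im=z["im"].astype(int); W=cloud(c,z["d"]); h=W[...,2]
    R,G,B=im[...,0],im[...,1],im[...,2]
    def line(n,m):
        P=W[m]
        if len(P)<5: print(c,n,len(P)); return
        ctr=np.median(P,0); w=np.linalg.svd(P-P.mean(0),full_matrices=False)[2][0]; t=(P-P.mean(0))@w
        print(c,n,len(P),"mean",np.round(P.mean(0),3),"dir",np.round(w,3),"ends",np.round(P.mean(0)+w*t.min(),3),np.round(P.mean(0)+w*t.max(),3),"zmax",round(np.percentile(h[m],95),3))
    near=(abs(W[...,0]-.55)<.2)&(abs(W[...,1]-.25)<.2)
    line("handle",near&(R>130)&(G<70)&(B<70)&(h>.11))
    k=(np.hypot(W[...,0]-.58,W[...,1]-.24)<.1)
    line("bail",k&(h>.235)); line("bailtop",k&(h>.252))
    m=k&(B>R+50)&(h>.15)&(h<.21); P=W[m]
    A=np.c_[2*P[:,:2],np.ones(len(P))]; s=np.linalg.lstsq(A,(P[:,:2]**2).sum(1),rcond=None)[0]; print(c,"rim",len(P),np.round(s[:2],4),np.sqrt(s[2]+s[0]**2+s[1]**2),np.median(P[:,2]))
    s2=(W[...,0]>.5)&(W[...,0]<.85)&(W[...,1]<-.1)&(W[...,1]>-.4)
    hk=s2&(h>.17)&(h<.26)
    if c=="scene":
        v,u=np.nonzero(hk&(np.mgrid[:480,:640][1]<275)); 
        for a,b in sorted(zip(u,v))[::6]: print(a,b,np.round(W[b,a],3))
    line("plate",s2&(h>.006)&(h<.02)&(abs(R-B)<25)&(R<150))
im=cv2.imread("pics/scene0.png"); a=cv2.resize(im[150:290,180:310],None,fx=3,fy=3,interpolation=2); b=cv2.resize(im[260:400,350:480],None,fx=3,fy=3,interpolation=2)
cv2.imwrite("pics/crop1.png",np.hstack([a,b]))
```

```text
scene handle 171 mean [0.469 0.24  0.145] dir [-0.065  0.998 -0.003] ends [0.473 0.177 0.145] [0.465 0.296 0.145] zmax 0.147
scene bail 401 mean [0.583 0.243 0.263] dir [ 0.092 -0.995  0.032] ends [0.578 0.296 0.261] [0.588 0.184 0.265] zmax 0.271
scene bailtop 340 mean [0.583 0.242 0.266] dir [ 0.092 -0.996  0.017] ends [0.579 0.29  0.265] [0.588 0.188 0.267] zmax 0.271
scene rim 0 [0. 0.] 0.0 nan
194 193 [ 0.728 -0.259  0.239]
195 196 [ 0.731 -0.251  0.237]
196 196 [ 0.73  -0.248  0.239]
197 193 [ 0.724 -0.252  0.241]
197 199 [ 0.733 -0.24   0.238]
198 193 [ 0.725 -0.244  0.248]
198 199 [ 0.732 -0.237  0.24 ]
199 190 [ 0.718 -0.251  0.246]
199 196 [ 0.726 -0.242  0.241]
199 202 [ 0.731 -0.239  0.229]
200 192 [ 0.72  -0.244  0.247]
200 198 [ 0.726 -0.239  0.238]
200 204 [ 0.731 -0.237  0.224]
201 194 [ 0.721 -0.241  0.244]
201 200 [ 0.727 -0.236  0.234]
202 190 [ 0.713 -0.247  0.246]
202 196 [ 0.721 -0.239  0.24 ]
202 203 [ 0.726 -0.237  0.223]
203 191 [ 0.711 -0.249  0.24 ]
203 197 [ 0.721 -0.236  0.239]
203 203 [ 0.725 -0.234  0.225]
203 209 [ 0.725 -0.248  0.194]
204 194 [ 0.715 
[... 2084 characters left out ...]
 0.239]
264 172 [ 0.583 -0.202  0.243]
scene plate 3244 mean [ 0.648 -0.217  0.011] dir [ 0.932 -0.362  0.004] ends [ 0.492 -0.156  0.01 ] [ 0.751 -0.257  0.011] zmax 0.014
side handle 348 mean [0.466 0.239 0.146] dir [-0.063  0.998  0.003] ends [0.47  0.173 0.146] [0.462 0.299 0.146] zmax 0.148
side bail 447 mean [0.579 0.25  0.261] dir [ 0.077 -0.996  0.034] ends [0.575 0.296 0.259] [0.584 0.185 0.263] zmax 0.272
side bailtop 342 mean [0.579 0.249 0.266] dir [-0.073  0.996 -0.046] ends [0.583 0.19  0.269] [0.576 0.292 0.264] zmax 0.272
side rim 297 [0.5813 0.2391] 0.04986905380877463 0.18857762734726044
side plate 2871 mean [ 0.637 -0.212  0.012] dir [-0.912  0.411 -0.007] ends [ 0.753 -0.264  0.013] [ 0.485 -0.143  0.011] zmax 0.015
  return _methods._mean(a, axis=axis, dtype=dtype,
  ret = ret.dtype.type(ret / rcount)
```

View pics/crop1.png

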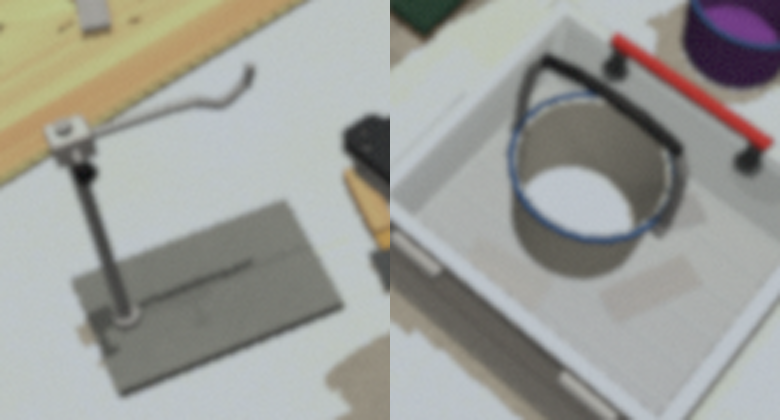

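The crop confirms the white kettle with its bail arched upright, and the hook's vee near scene (256,183). Next: go above the bail, which clears the side camera's view of the hook, and refine both.

```bash
cat >> h.py <<'E'
from scipy.spatial.transform import Rotation as Ro
def down(a):  # closing axis at yaw a
    y=np.array([np.cos(a),np.sin(a),0]); z=np.array([0,0,-1.]); return Ro.from_matrix(np.c_[np.cross(y,z),y,z]).as_rotvec()
def best(p,a):
    o=[(abs(q[5]),b) for b in(a,a+np.pi) for q in [inverse_kinematics(p,down(b))] if q is not None]
    return sorted(o)
E
python3 - <<'E'
from h import *
s=read_state(); print(s["ee_rot"],s["width"],s["force"])
ya=0.08; y=np.array([-np.sin(ya),np.cos(ya),0]); bc=np.array([.5808,.2405,.267])
g=bc-y*.024
print(best(g+[0,0,.08],ya),best([.49,-.2,.33],-.29),best([.6,-.23,.23],-.29),best([.467,.236,.144],.064))
p=g+[0,0,.075]; a=best(p,ya)[0][1]
movep(p,down(a)); s=read_state(); print(s["q"],s["time_s"])
for c in("side","wrist","scene"):
    im,d=capture(c); save(im,c+"1.png"); np.savez("pics/"+c+"1.npz",im=im,d=d)
    if c!="wrist":
        W=cloud(c,d); m=(W[...,0]>.56)&(W[...,0]<.75)&(W[...,1]<-.18)&(W[...,1]>-.27)&(W[...,2]>.2)&(W[...,2]<.26); P=W[m]
        t=P[:,0]
        for x in np.arange(.575,.72,.006):
            k=abs(t-x)<.003
            if k.sum(): print(c,round(x,3),k.sum(),np.round(np.median(P[k],0),4),np.round(P[k,2].max(),3))
    for l in("hook_seat","bail_top","kettle"):
        for r in spot_in(l,c)[:2]: print(c,l,round(r["confidence"],2),np.round(toworld(c,r["xyz"]),3))
E
```

```text
[2.22143558e+00 2.22142968e+00 3.15104088e-05] 0.09406498421031013 [-0.31023561  0.22753222  0.60094014]
[(np.float64(0.2169366332950231), 0.08)] [(np.float64(0.16673419694217673), -0.29)] [(np.float64(0.13304587220644315), -0.29)] [(np.float64(0.3339157671474626), 0.064)]
[ 2.95422687e-01  4.16611451e-01  1.10611094e+00 -2.29428720e-04
  1.62011420e+00  2.16336870e-01] 2.075
side 0.581 9 [ 0.5823 -0.2044  0.2401] 0.245
side 0.587 19 [ 0.5866 -0.2038  0.2347] 0.244
side 0.593 11 [ 0.5923 -0.2059  0.2257] 0.236
side 0.599 8 [ 0.5989 -0.2071  0.2238] 0.227
side 0.605 10 [ 0.6052 -0.2084  0.2194] 0.224
side 0.611 10 [ 0.6111 -0.2109  0.2189] 0.221
side 0.617 11 [ 0.6169 -0.2134  0.2221] 0.226
side 0.623 12 [ 0.6223 -0.214   0.2262] 0.23
side 0.629 10 [ 0.6291 -0.217   0.2287] 0.232
side 0.635 11 [ 0.635  -0.2189  0.2308] 0.234
side 0.641 11 [ 0.641  -0.2196  0.2303] 0.234
side 0.647 9 [ 0.6489 -0.2208  0.2321] 0.234
side 0.653 5 [ 0.6534 -0.2225  0.2325] 0.233
side 0.659 11 [ 0.6582 -0.2253  0.2317] 0.234
side 0.665 9 [ 0.6659 -0.2276  0.2323] 0.234
side 0.671 7 [ 0.6713 -0.2295  0.2327
[... 1426 characters left out ...]
0 [ 0.6594 -0.2249  0.2313] 0.234
scene 0.665 11 [ 0.6649 -0.2275  0.2308] 0.232
scene 0.671 13 [ 0.6708 -0.2283  0.2301] 0.233
scene 0.677 11 [ 0.6773 -0.2318  0.2298] 0.233
scene 0.683 10 [ 0.6829 -0.2329  0.23  ] 0.233
scene 0.689 12 [ 0.689  -0.2341  0.2307] 0.232
scene 0.695 10 [ 0.6944 -0.2367  0.2302] 0.235
scene 0.701 14 [ 0.7012 -0.2386  0.2325] 0.241
scene 0.707 31 [ 0.7079 -0.235   0.2392] 0.242
scene 0.713 42 [ 0.7129 -0.2338  0.2398] 0.248
scene 0.719 49 [ 0.7194 -0.2346  0.2391] 0.249
scene hook_seat 0.31 [0.584 0.289 0.105]
scene bail_top 0.93 [0.578 0.238 0.154]
scene bail_top 0.77 [0.305 0.198 0.054]
scene kettle 0.91 [0.574 0.234 0.152]
scene kettle 0.72 [0.314 0.196 0.056]
```

Both views agree: seat at (0.6095, -0.2105, 0.219), yaw -0.291. Now grasp the bail 24 mm off its middle (so the fingers straddle clear of the wire) and lift.

Run:
```python
from h import *
ya=0.08; y=np.array([-np.sin(ya),np.cos(ya),0]); bc=np.array([.5808,.2405,.2665])
g=bc-y*.024+[0,0,.002]
servo_line(g,velocity=.08); f0=read_state()["force"]
close(45); s=read_state(); print(s["width"],s["grip_force"],s["force"]-f0)
servo_line(g+[0,0,.02],velocity=.05); wait(.2)
servo_line(g+[0,0,.065],velocity=.1); wait(.3)
s=read_state(); print(s["width"],s["grip_force"],s["force"]-f0,s["moment"],s["eef_pos"],s["time_s"])
im,d=capture("side"); save(im,"side2.png"); W=cloud("side",d)
e=g+[0,0,.065]; k=(np.hypot(W[...,0]-.58,W[...,1]-.24)<.08)
R,G,B=[im[...,i].astype(int) for i in range(3)]
m=k&(B>R+50)&(W[...,2]>.2)&(W[...,2]<.29); P=W[m]; A=np.c_[P[:,:2]-P[:,:2].mean(0),np.ones(len(P))]
print("rim plane",len(P),P.mean(0),np.linalg.lstsq(A,P[:,2],rcond=None)[0])
cv2.imwrite("pics/crop2.png",cv2.resize(im[150:400,130:380,::-1],None,fx=2,fy=2))
```

```text
0.0070575359445649265 44.99774694442749 [-0.01836496  0.4987619   1.05930259]
0.006967104696016415 44.99574691057205 [-0.2286485  -0.14556481 -1.87400131] [-0.09361784 -0.06870438 -0.00320399] [0.58267073 0.21655694 0.3330607 ] 6.6917
rim plane 220 [0.57055063 0.25795517 0.25231076] [ 0.00267702 -0.01460158  0.25231076]
```

View pics/crop2.png

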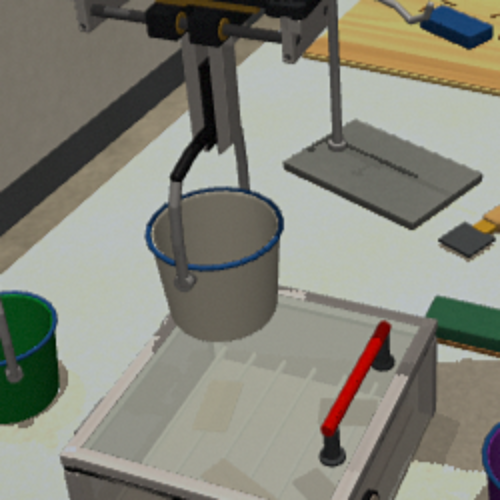

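The kettle hangs level in the grip, off the lid. Carry it to the tip side of the hook, thread it horizontally over the tip, and lower it.

```bash
cat >> h.py <<'E'
hy=-.291; xs=np.array([np.cos(hy),np.sin(hy),0]); ys=np.array([-np.sin(hy),np.cos(hy),0]); seat=np.array([.6095,-.2105,0])
def T(x,z): return seat+xs*x-ys*.024+[0,0,z+.002]
E
python3 - <<'E'
from h import *
servo_line(T(-.11,.333),frame=down(hy),velocity=.15); wait(.2)
servo_line(T(-.11,.266),velocity=.1); wait(.4)
f0=read_state()["force"]
im,d=capture("side"); save(im,"side3.png")
servo_line(T(0,.266),velocity=.08); wait(.3); s=read_state(); print(s["force"]-f0,s["time_s"],s["eef_pos"])
for z in(.24,.232,.228,.225,.223,.221):
    servo_line(T(0,z),velocity=.04); wait(.1); s=read_state(); print(z,np.round(s["force"]-f0,2))
    if (s["force"]-f0)[2]>2.2: break
im,d=capture("side"); cv2.imwrite("pics/crop3.png",cv2.resize(im[80:330,200:450,::-1],None,fx=2,fy=2)); print(s["time_s"])
E
```

```text
[ 0.59218936 -0.42685531 -1.65628813] 13.0333 [ 0.60255296 -0.23348612  0.26812445]
0.24 [ 1.11 -0.71 -0.91]
0.232 [ 0.79 -0.52 -1.42]
0.228 [ 0.9   0.16 -0.63]
0.225 [ 0.22 -0.7  -0.48]
0.223 [ 1.94 -1.33  4.24]
15.4333
```

View pics/crop3.png

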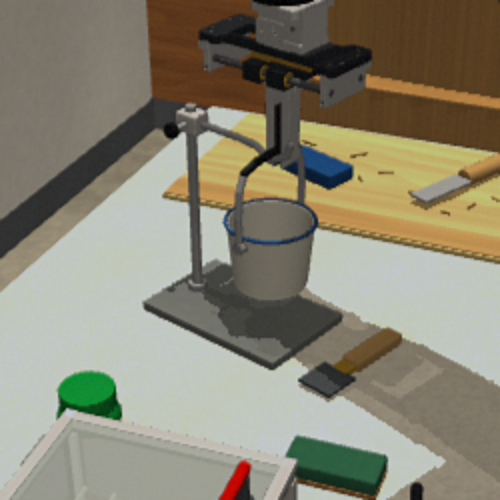

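Contact at the expected height (+4 N, taking the kettle's weight), with the bail over the vee. Release and retreat.

Run:
```python
from h import *
let_go(); s=read_state(); print(s["width"])
servo_line(T(0,.35),velocity=.12)
im,d=capture("side"); W=cloud("side",d); save(im,"side4.png")
print(read_state()["time_s"])
R,G,B=[im[...,i].astype(int) for i in range(3)]
k=(np.hypot(W[...,0]-.61,W[...,1]+.21)<.08); m=k&(B>R+40)&(W[...,2]>.1)&(W[...,2]<.19); P=W[m]; A=np.c_[P[:,:2]-P[:,:2].mean(0),np.ones(len(P))]
print("rim",len(P),P.mean(0),np.linalg.lstsq(A,P[:,2],rcond=None)[0]); 
P=W[k&(W[...,2]>.21)&(W[...,2]<.26)&(abs(R-B)<30)&(R<60)]; print("bail",len(P),np.round(P.mean(0),3),np.round(P.max(0),3))
cv2.imwrite("pics/crop4.png",cv2.resize(im[80:330,200:450,::-1],None,fx=2,fy=2))
```

```text
0.0941083682479812
18.1083
rim 88 [ 0.5974505  -0.18395337  0.14584565] [-0.01124641 -0.00432388  0.14584565]
bail 137 [ 0.611 -0.203  0.225] [ 0.686 -0.165  0.242]
```

View pics/crop4.png

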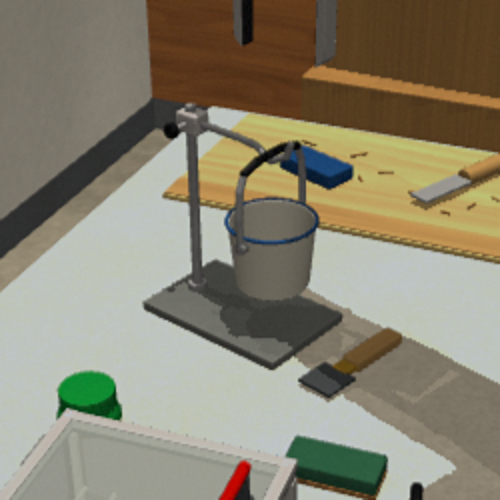

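The kettle hangs level and free on the hook, with block, tin and scraper untouched. Now grasp the lid handle and peel along the hinge arc in small steps.

```bash
cat >> h.py <<'E'
ca=.064; cx=np.array([np.cos(ca),np.sin(ca),0]); cy=np.array([-np.sin(ca),np.cos(ca),0]); H=np.array([.4675,.236,.141])
hinge=H+cx*.195-[0,0,.046]
def L(th):
    r=Ro.from_rotvec(cy*th); h=hinge+r.apply(H-hinge); o=r*Ro.from_rotvec(down(ca))
    return h-o.apply([0,0,.003]), o.as_rotvec()
E
python3 - <<'E'
from h import *
p,o=L(0)
servo_line(p+[0,0,.1],frame=o,velocity=.2)
servo_line(p,velocity=.1); wait(.2); f0=read_state()["force"]
close(55); wait(.2); s=read_state(); print(s["width"],s["grip_force"],s["force"]-f0,s["time_s"])
for th in np.arange(.01,.0801,.01):
    p,o=L(th); servo_line(p,frame=o,velocity=.02); s=read_state(); print(round(th,2),np.round(s["force"]-f0,1),np.round((s["eef_pos"]-p)*1e3,1),s["time_s"])
E
```

```text
0.009453248427979484 55.003042817115784 [-11.79466767  -1.59951572   7.04841587] 23.5833
0.01 [-8.1  1.7 -9.9] [-2.  -0.2 -1.9] 23.8333
0.02 [ -8.3   2.7 -13.2] [-2.1 -0.2 -2.2] 24.0833
0.03 [ -8.6   1.4 -11.9] [-2.1 -0.2 -2.1] 24.3333
0.04 [ -8.9   0.8 -10.1] [-2.1 -0.2 -1.9] 24.5833
0.05 [-9.9  1.9 -6.5] [-2.  -0.2 -1.6] 24.8333
0.06 [-11.1  -0.4  -3.5] [-1.9 -0.1 -1.3] 25.0833
0.07 [-11.   -1.   -1.2] [-1.8 -0.1 -1. ] 25.3333
0.08 [-11.5  -0.9   0.9] [-1.8 -0.1 -0.8] 25.5833
```

```bash
sed -i 's/H=np.array(\[.4675,.236,.141\])/H=np.array([.465,.236,.141])/' h.py
python3 - <<'E'
from h import *
for th in np.r_[np.arange(.09,.131,.01),.136]:
    p,o=L(th); servo_line(p,frame=o,velocity=.02)
wait(.4); s=read_state(); print(np.round(s["force"],1),np.round((s["eef_pos"]-p)*1e3,1),s["width"],s["time_s"])
for c in("side","scene"):
    im,d=capture(c); save(im,c+"5.png"); W=cloud(c,d); a=(W-hinge)@cx; b=(W-hinge)@cy; z=W[...,2]
    m=im.astype(int); red=(m[...,0]>130)&(m[...,1]<70)&(m[...,2]<70)&(abs(a+.19)<.05)&(abs(b)<.1)
    if red.sum(): print(c,"handle",red.sum(),W[red].mean(0),"top",np.percentile(z[red],95))
    # side frame strips of the lid at either edge: height along depth
    for lo,hi in((.105,.125),(-.125,-.105)):
        k=(b>lo)&(b<hi)&(z>.09)&(z<.18)
        for x in np.arange(-.22,.0,.04):
            q=k&(abs(a-x)<.01)
            if q.sum()>3: print(c,lo,round(x,2),q.sum(),round(np.percentile(z[q],90),4))
E
```

```text
[ 7.1  0.7 -5.8] [ 0.7 -0.1 -0.2] 0.009815015873009428 27.5167
side handle 151 [0.47162326 0.26115154 0.17098693] top 0.17345937829934155
side 0.105 -0.22 173 0.1378
side 0.105 -0.18 285 0.1339
side 0.105 -0.14 270 0.1286
side 0.105 -0.1 263 0.1231
side 0.105 -0.06 228 0.1178
side 0.105 -0.02 194 0.1126
side -0.125 -0.22 71 0.1384
side -0.125 -0.18 68 0.1346
side -0.125 -0.1 16 0.1227
side -0.125 -0.06 59 0.1183
side -0.125 -0.02 26 0.1132
scene handle 52 [0.47341178 0.2811563  0.17065137] top 0.17258268422330483
scene 0.105 -0.22 28 0.1369
scene 0.105 -0.18 88 0.1338
scene 0.105 -0.14 94 0.1287
scene 0.105 -0.1 96 0.1226
scene 0.105 -0.06 102 0.118
scene 0.105 -0.02 109 0.112
scene -0.125 -0.22 13 0.1375
scene -0.125 -0.18 64 0.1332
scene -0.125 -0.14 62 0.1294
scene -0.125 -0.1 67 0.1227
scene -0.125 -0.06 70 0.1176
scene -0.125 -0.02 74 0.1119
```

View pics/side5.png

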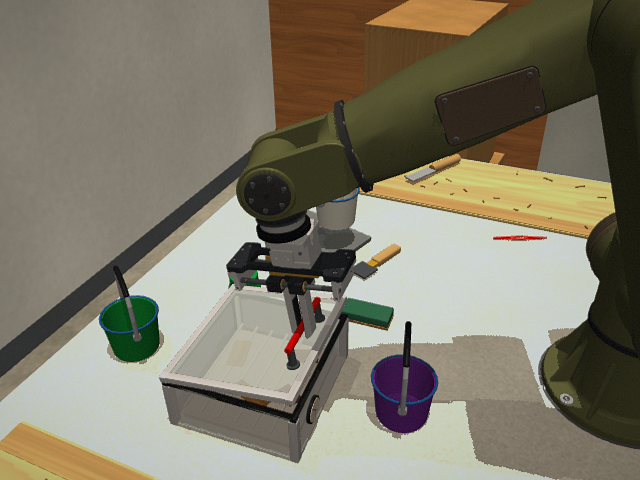

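The lid stands ajar with a frame slope of about 0.13 rad, roughly 29 mm at the front, held by the red handle at (305,325). The kettle still hangs at (338,210), and the bystanders haven't moved.

```bash
python3 -c "
from rig import *
print(hand_in())"
```

```text
the job is handed in; nothing more can be done
None
```

The white kettle hangs by its bail on the hook, released, and the arm is holding the lid by its red handle about 29 mm open at the front edge; I handed the job in, after about 28 s on the robot's clock, but no verdict came back.

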